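# Clear the spin-casting mould and inspect the flower casting through the loupe

### The job

Use the block brush to sweep the three chunks of scrap off the green rubber mould into the steel tray around it (never push them with the fingers), and then stand the brush bristles down on the bench outside the tray. Then take the loupe by its handle and hold it level and still, with the flower casting centred under the lens and the middle of the lens at the height of the red pointer on the focus gauge, touching nothing else with it. Finish while still holding it there in the gripper, and leave the gauge and the other things on the bench undisturbed.

Things in the scene. Friction and masses are not known exactly. Their poses are not given: they have to be found in the camera images.
- station: Fixed; origin on the mould's axis at bench height, z up, yaw within 15 deg of 0. Steel tray x -130 to 170, y -140 to 140 mm, rim 20 high, wall 4, floor 6. In it a round grey-green rubber mould, diameter 170, flat top 32 above the bench. At x 142, y 0 stands the focus gauge: steel post, diameter 10, top 202 above the bench, foot 40 x 50, its top 18 above the bench.
- pointer (a point): Tip of the red horizontal pointer (6 mm thick, 30 long) on the red collar (diameter 24, 18 high) of the focus gauge's post; it points at the mould's axis and its tip is 100 mm from it. Its height, 105 to 160 mm above the bench, marks the focal height. The collar slides up or down if knocked.
- flower: The casting to inspect: bright six-petalled flower, small brass-coloured middle, diameter 35 mm, fixed in the mould's top and 1 mm proud (brush and scrap pass over it). Origin: its middle, on the mould's top. It lies in one of three places about 45 mm from the mould's axis; a round medallion and a plain cross lie in the others.
- scrap0: Chunk of snapped-off metal sprue, 20 x 14 x 14 mm, 22 g, lying loose on the mould within 46 mm of its axis along both the station's x and y. Origin: its centre.
- scrap1: Another such chunk, 18 x 14 x 14 mm, likewise.
- scrap2: Another such chunk, 19 x 14 x 14 mm, likewise.
- brush: Block brush, 0.19 kg, standing on its bristles beside the tray, on either side. Origin: middle of its underside; x along its length, z up. Dark stiff bristles 126 (x) x 36 (y) mm, 0 to 30 high; wooden back 132 x 44, from 28 to 40 high; light grip ridge 96 (x) x 20 (y), from 40 to 76 high. Pinch the ridge across y from above, fingertips above 40 mm.
- loupe: Loupe, 0.17 kg, lying flat on the bench on the other side of the tray. Origin: on the underside, under the handle's middle; x towards the lens, z up (normal to the lens). Black handle 100 (x) x 18 (y) x 24 (z) mm, a neck 12 wide, an aluminium ring of outer diameter 68, 20 high, its middle at x = 110 mm. It balances about 22 mm ahead of the handle's middle: grip firmly.
- lens (a point): Middle of the loupe's lens: x = 110 mm, y = 0, z = 12 mm in the loupe's frame.
- jar: Bystander: closed jar 60 mm in diameter, 75 mm high. Origin under its middle.
- spare_mould: Bystander: blue-grey rubber disc, 100 mm in diameter, 22 mm thick. Origin under its middle.
- block: Bystander: wooden block 100 x 50 x 40 mm. Origin under its middle.
- mallet: Bystander: hammer 180 mm long lying on the bench. Origin under its middle.
Mind the look-alikes: they are no part of the job. Of the things that look like the loupe, the larger one is meant.

How it is judged:
By the outcome, as a careful person would: the job done as asked, in the order asked, and still so for the second after the job is handed in, while the arm keeps its last pose, push and grip.
It also fails if it takes over 72 s, if anything falls off the work surface, if the arm or the gripper's body presses on something with over 40 N, if the wrist force passes 120 N, or if a joint passes its speed limit or range.

### The arm

A 7-joint arm with a two-finger parallel gripper is mounted at the origin on the work surface. World frame = base frame: x ahead of the robot, y to its left, z up, the work surface at z = 0. Lengths are in m, angles in rad, forces in N, time in s.
With the tool pointing down it reaches from about 0.425 to 0.875 m from the base axis. Payload 4.7 kg.
Tool frame: the origin (TCP) lies midway between the tips of the shut fingers; the grasp point (between the pads) lies 19 mm behind it; z points along the fingers, y is the line along which they close (so a half turn about z gives the same grasp; the last joint's range is limited). The gripper opens to 87 mm and grips with 3 to 60 N. Pads are 19 mm wide; open, the fingers measure 117 mm over their backs; the gripper's body (75 mm by 190 mm) begins 51 mm behind the grasp point.
Start: joints at [1.145, 0.321, -0.07, 1.45, 0.023, 1.371, -0.057], TCP at [0.277, -0.588, 0.223] pointing down, gripper open.
Joint ranges: [-2.86, 2.86], [-0.3, 2.09], [-1.38, 1.24], [0.06, 2.45], [-1.56, 4.7], [0.09, 2.05], [-2.69, 2.69]. Speed limits (rad/s): [2.57, 2.57, 3.14, 3.14, 3.14, 3.14, 3.14].

### API

Orientations are given as a rotation vector (axis times angle).
In Python, from bench import monitor, cams, workorder gives the robot as it stands.
- The arm moves only by the tool move_arm, never from a script. Its arguments are lists of equal length, an entry for each row: "slide": the shift along the tool's x, y, z in cm, a list of three; "roll": the turn about the tool's z in rad. In form: {"slide": [[dx, dy, dz], ...], "roll": [roll, ...]}. A call has 1 to 20 rows; each row is the pose to reach, as a shift and turn from the pose commanded when the call began, along the tool's axes at that moment; what a row does not reach only later rows make up. A row lasts 1/10 s, in which the tool goes at most 50 mm and 8.59 degrees, less where a joint would pass 70% of its speed; a pose out of reach is approached as far as the arm can. A call with a gripper value outside its range is refused whole. "gripper" is the finger opening in cm, from 0 to 8.7, set as the call begins (left out, the last holds). The fingers move at their own pace and stop on an object; "squeeze" is the grip in N (left out, the last holds). Time passes only in rows, so rows that repeat a pose let the fingers close. It gives the time, the measured TCP pose, the force, the opening and the grip force at its end, in the units of the state.
- monitor.get_state(): the state, without advancing time (a new reading comes with each control period).
- cams.get_image(name): name is "side" or "top" or "wrist"; returns the picture (480x640x3 uint8, red, green, blue); there is no depth.
- cams.get_calibration(name): a dict with "mtx" (3x3 intrinsics, pixels), "R" (3x3) and "t" (3): a world point X has camera coordinates R X + t. Camera axes: x right, y down, z forward; pixel columns grow to the right and rows downward; lengths in m; the calibration is good to about 2 mm. A picture is of the moment at which its call begins: read the wrist's pose just before it. get_calibration takes no time and is no camera call; for the wrist camera it gives the pose at the moment of the call.
- workorder.close_job(): hands the job in; it is judged then, once.
The state is a dict: "time": time; "joint_positions": joint angles; "qd": joint speeds; "joint_torque": joint torques, N m; "position": TCP position; "tool_rot": TCP orientation; "ft_force": force on the tool from outside, world axes, zero at the start; "torque": the same for the moment, N m; "grip_width": opening from 0.0 (shut) to 1.0 (fully open); "grip_force": force on a finger pad.
Only numpy, scipy, OpenCV 4.12 (cv2) and the standard library are available. Lean on these libraries where they do the work, as an engineer would, in place of code of your own. Each camera call takes 0.05 s, during which the arm holds its last target. There are 200 camera calls.

## Working session

There is one attempt and no reset: what is moved stays moved. The work goes in short steps, Python scripts to look and compute and a tool call to move; the robot and the scene stay as the last step left them, time stands still between calls to the robot, and variables do not carry over. Pictures are saved under pics/ and viewed, at most 10 in all, crops included, and the job is handed in when it is done.

Besides the shell and the picture viewer there is one more tool, called after "Call:" as name(argument=value, ...) on one line, values as JSON. move_arm: Moves the arm, as the interface text tells. Its arguments: {"type":"object","properties":{"slide":{"type":"array","items":{"type":"array","items":{"type":"number"}}},"roll":{"type":"array","items":{"type":"number"}},"gripper":{"type":"number"},"squeeze":{"type":"number"}},"required":["slide","roll"]}

```bash
mkdir -p pics; cat > h.py <<'E'
import numpy as np, cv2
from bench import monitor, cams, workorder
from scipy.spatial.transform import Rotation as Ro
def snap(n,f):
    c=cams.get_calibration(n); im=cams.get_image(n)
    cv2.imwrite(f'pics/{f}.png',cv2.cvtColor(im,cv2.COLOR_RGB2BGR)); np.savez(f'pics/{f}.npz',**{k:np.array(c[k]) for k in('mtx','R','t')}); return im,c
def ray(c,uv,z):
    uv=np.atleast_2d(np.array(uv,float)); R=np.array(c['R']);t=np.array(c['t'])
    d=(np.linalg.inv(np.array(c['mtx']))@np.c_[uv,np.ones(len(uv))].T).T@R; o=-R.T@t
    return o+d*((z-o[2])/d[:,2])[:,None]
def proj(c,X):
    X=np.atleast_2d(X); p=(np.array(c['mtx'])@(np.array(c['R'])@X.T+np.array(c['t'])[:,None])).T
    return p[:,:2]/p[:,2:]
E
python3 - <<'E'
from h import *
for n in('top','side'):
    im,c=snap(n,n+'0'); R=np.array(c['R']); print(n,-R.T@np.array(c['t']),R[2],np.array(c['mtx'])[0])
s=monitor.get_state(); print(s['position'],s['tool_rot'],s['time'],s['ft_force'])
E
```

```text
top [ 0.30187334 -0.01627586  1.29425772] [ 0.16569228  0.00598628 -0.98615933] [494.9665275    0.         315.41643066]
side [0.07574922 0.49261659 0.84101386] [ 0.4322516  -0.50831008 -0.74483516] [457.94154003   0.         319.65847683]
[ 0.27646572 -0.58772691  0.22157171] [-3.06431265e+00 -6.84980043e-01  7.80682895e-04] 0.1 [-0.50544101 -0.0050022   0.66609957]
```

View pics/top0.png

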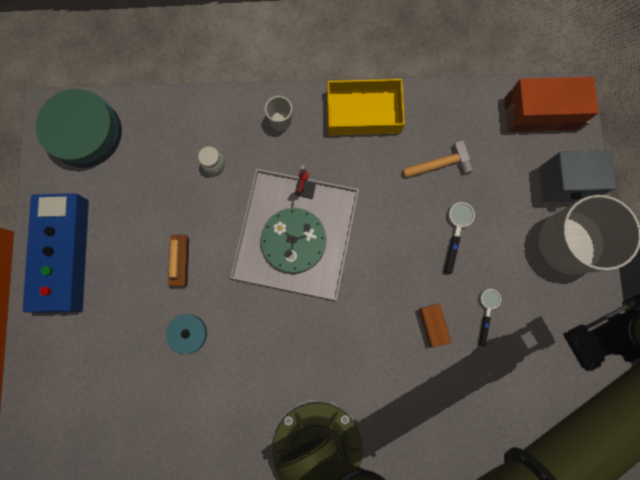

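View pics/side0.png

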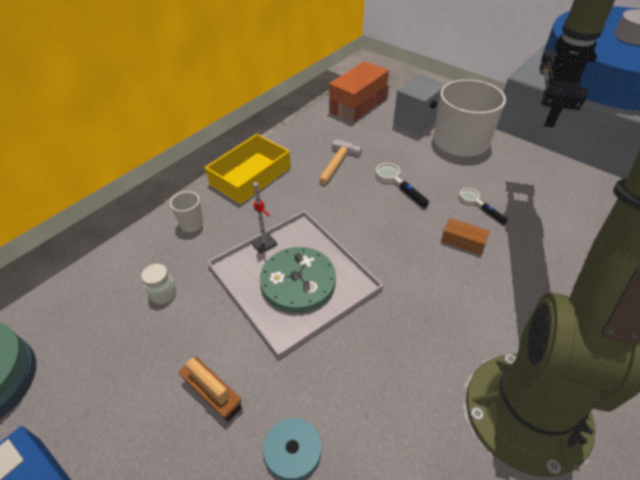

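The top view has the tray with corners at (257,170), (358,189), (337,299) and (232,279), and the mould at (293,240). The flower is at (280,228), the cross at (310,234) and the medallion at (290,256). The brush is at (178,260), and the larger loupe has its lens at (461,215) and its handle at (453,255). The side view shows the red pointer at about (263,208).

```bash
cat > m1.py <<'E'
from h import *
T=cv2.imread('pics/top0.png');S=cv2.imread('pics/side0.png');ct=np.load('pics/top0.npz');cs=np.load('pics/side0.npz')
def comp(im,lo,hi,box,k=1):
    m=cv2.inRange(cv2.cvtColor(im,cv2.COLOR_BGR2HSV),lo,hi); q=np.zeros_like(m);x0,y0,x1,y1=box;q[y0:y1,x0:x1]=m[y0:y1,x0:x1]
    cs_,_=cv2.findContours(q,0,2); return sorted(cs_,key=cv2.contourArea)[::-1][:k]
g=comp(T,(60,60,30),(95,255,255),(250,200,340,280))[0]; e=cv2.fitEllipse(cv2.convexHull(g)); print('mould',e,ray(ct,e[0],.032))
g2=comp(S,(60,60,30),(95,255,255),(240,235,350,320))[0]; 
print('tray',ray(ct,[(257,170),(358,189),(337,299),(232,279)],.02))
r=comp(T,(5,80,120),(25,200,255),(160,230,180,290))[0]; a=cv2.minAreaRect(r); print('ridge',a,cv2.contourArea(r)); print(ray(ct,cv2.boxPoints(a),.076),ray(ct,a[0],.076))
w=comp(T,(0,100,40),(20,255,255),(160,225,195,295))[0]; a=cv2.minAreaRect(w); print('back',a); print(ray(ct,cv2.boxPoints(a),.04),ray(ct,a[0],.04))
for im,b,n in((T,(285,160,320,200),'t'),(S,(245,190,280,225),'s')):
    m=[c for lo,hi in(((0,130,70),(6,255,255)),((172,130,70),(180,255,255))) for c in comp(im,lo,hi,b)]
    m=np.vstack(m)[:,0]; print('red',n,m.min(0),m.max(0),m[m[:,1].argmax()])
def up(im,x0,y0,x1,y1,k): return cv2.resize(im[y0:y1,x0:x1],None,fx=k,fy=k,interpolation=cv2.INTER_CUBIC)
A=up(T,250,160,350,285,4);B=up(S,235,180,335,305,4)
C=np.hstack([A,B]);cv2.imwrite('pics/z1.png',C); print(C.shape)
D=np.hstack([up(T,425,190,500,270,5),up(S,365,150,435,230,5)]);cv2.imwrite('pics/z2.png',D)
E
python3 m1.py
```

```text
mould ((292.90557861328125, 240.0827178955078), (62.5627555847168, 62.9597053527832), 46.53639602661133) [[0.51941315 0.04954345 0.032     ]]
tray [[ 0.71443185  0.14317352  0.02      ]
 [ 0.65458106 -0.12503509  0.02      ]
 [ 0.36556357 -0.06014598  0.02      ]
 [ 0.42363866  0.20918562  0.02      ]]
ridge ((172.9663543701172, 257.17333984375), (7.840205669403076, 38.00252914428711), 2.862405300140381) 255.5
[[0.4298337  0.35765401 0.076     ]
 [0.52515626 0.35527485 0.076     ]
 [0.52364566 0.33557573 0.076     ]
 [0.42837025 0.33820468 0.076     ]] [[0.47644643 0.34668389 0.076     ]]
back ((177.48155212402344, 260.0172119140625), (18.23836898803711, 50.6105842590332), 2.0454084873199463)
[[0.41065559 0.36975083 0.04      ]
 [0.54124922 0.36837276 0.04      ]
 [0.53830317 0.32113565 0.04      ]
 [0.40783672 0.32331138 0.04      ]] [[0.47395427 0.34564323 0.04      ]]
red t [299 171] [307 191] [299 191]
red s [254 200] [268 215] [267 215]
(500, 800, 3)
```

View pics/z1.png

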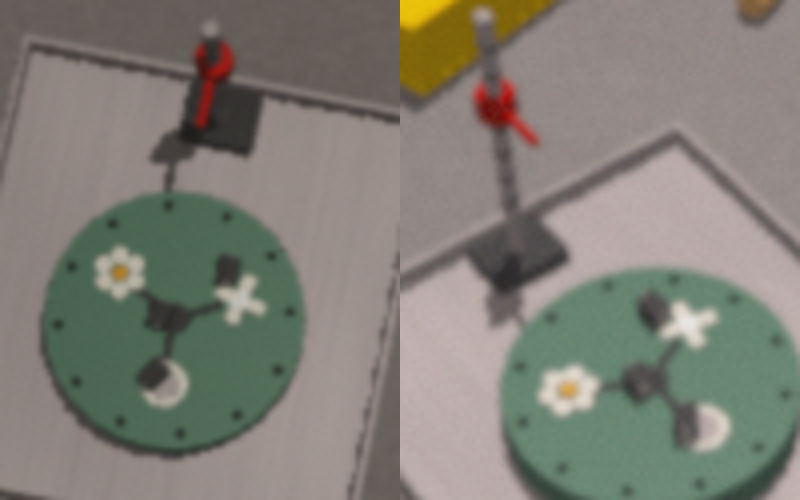

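View pics/z2.png

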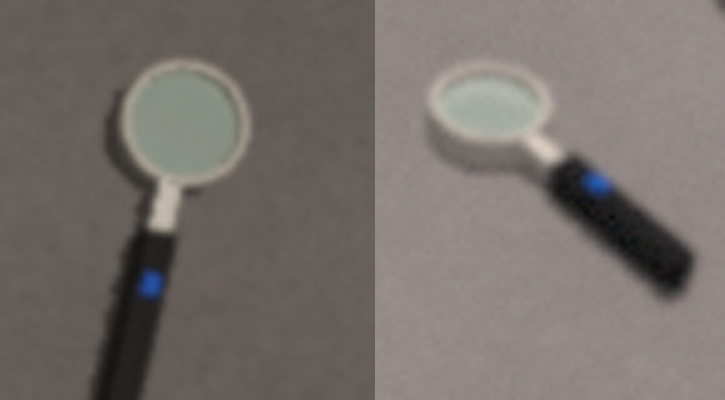

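The z1 zoom shows the pointer tip at top (300.7,192) and side (269.5,216.2), and the flower at top (280,228) and side (277,277.5). The chunks are at top (307,227), (291,239) and (288,254), with the last partly covering the medallion. In z2, the loupe ring is centred near top (462,214), with the handle running down-left and carrying a blue dot.

```bash
cat > m2.py <<'E'
from m1 import *
print('----')
def tri(a,b):
    P=[c['mtx']@np.c_[c['R'],c['t']] for c in(ct,cs)]
    X=cv2.triangulatePoints(P[0],P[1],np.array(a,float).reshape(2,1),np.array(b,float).reshape(2,1)); X=(X[:3]/X[3])[:,0]
    return X, proj(ct,X)[0]-a, proj(cs,X)[0]-b
print('tip',tri((300.5,191.8),(269.3,216.)))
for n,p,q,z in(('fl',(280,228),(277,277.4),.033),('med',(291.2,255.8),None,.032),('cross',(310,234.5),None,.032)):
    print(n,ray(ct,p,z)[0],ray(cs,q,z)[0] if q else '')
# flower brass middle refined
for im,c,b in((T,ct,(270,218,292,238)),(S,cs,(267,268,290,287))):
    f=comp(im,(12,90,110),(28,255,255),b)[0]; M=f[:,0].mean(0); 
    print('brass',M,ray(c,M,.033)[0])
o=np.array([.520,.048]);y=np.deg2rad(-12.7);R=np.array([[np.cos(y),-np.sin(y)],[np.sin(y),np.cos(y)]])
tp=tri((300.5,191.8),(269.3,216.))[0][:2]
print('st tip',R.T@(tp-o),'fl',R.T@(ray(ct,(280,228),.033)[0,:2]-o))
for p in((307.25,227),(291.2,239.5),(288.2,253.7)): w=ray(ct,p,.046)[0,:2]; print('chunk',w,R.T@(w-o))
# loupe
for im,c,b,h in((T,ct,(435,195,485,245),(435,225,470,278)),(S,cs,(370,155,412,190),(395,170,435,212))):
    m=comp(im,(0,0,130),(180,80,255) if im is T else (90,60,255),b); L=np.vstack(m)
    k=comp(im,(0,0,0),(180,255,45),h)[0]; a=cv2.minAreaRect(k)
    print('ring',cv2.contourArea(m[0]),cv2.boundingRect(m[0]),'handle',a, [ray(c,v,.024)[0,:2].round(4) for v in cv2.boxPoints(a)], ray(c,a[0],.02)[0])
    bl=comp(im,(100,120,60),(125,255,255),h)[0]; print('blue',ray(c,bl[:,0].mean(0),.024)[0])
e=[cv2.fitEllipse(comp(T,(40,20,90),(100,90,255),(440,195,485,240))[0])]; print('glass',e,ray(ct,e[0][0],.014))
print('ringc',ray(ct,(425+186/5-.4,190+121/5-.4),.022),ray(cs,(365+(490-375)/5-.4,150+103/5-.4),.022))
E
python3 m2.py | sed -n '/----/,$p'
```

```text
----
tip (array([0.61903476, 0.02342714, 0.13455529]), array([0.1778102 , 0.24639247]), array([-0.38374968, -0.08247916]))
fl [0.55195535 0.08248893 0.033     ] [0.54916939 0.08355637 0.033     ]
med [0.47847502 0.05462532 0.032     ] 
cross [0.53293942 0.00497154 0.032     ] 
brass [279.57142857 227.42857143] [0.55349719 0.08358413 0.033     ]
brass [276.4 277. ] [0.5509641  0.08358926 0.033     ]
st tip [ 0.10201408 -0.00219926] fl [0.02359129 0.0406704 ]
chunk [0.55015175 0.01136229] [ 0.03746874 -0.02911261]
chunk [0.51862767 0.05315577] [-0.00247223  0.00472793]
chunk [0.48211276 0.06139787] [-0.03990578  0.00474072]
ring 506.5 (450, 202, 25, 34) handle ((450.7852478027344, 255.0377197265625), (8.302675247192383, 38.077789306640625), 13.240520477294922) [array([ 0.426 , -0.3326]), array([ 0.522 , -0.3617]), array([ 0.5165, -0.3823]), array([ 0.4206, -0.353 ])] [ 0.47150233 -0.35838189  0.02      ]
blue [ 0.49253042 -0.37028603  0.024     ]
ring 1124.0 (370, 155, 42, 35) handle ((413.27947998046875, 194.6548309326172), (32.496238708496094, 7.698425769805908), 38.990997314453125) [array([ 0.5109, -0.3462]), array([ 0.5141, -0.3749]), array([ 0.4197, -0.348 ]), array([ 0.4177, -0.3209])] [ 0.46644455 -0.35121527  0.02      ]
blue [ 0.49162114 -0.36575044  0.024     ]
glass [((461.93963623046875, 214.10012817382812), (17.747116088867188, 20.209190368652344), 153.61598205566406)] [[ 0.58045061 -0.396917    0.014     ]]
ringc [[ 0.57952409 -0.39423236  0.022     ]] [[ 0.57443652 -0.3901043   0.022     ]]
```

Call:
move_arm(slide=[[23.1, -15.4, 0], [23.1, -15.4, 0], [23.1, -15.4, 0], [23.1, -15.4, 0], [23.1, -15.4, 0], [23.1, -15.4, 0], [47.1, -42.8, 0], [47.1, -42.8, 0], [47.1, -42.8, 0], [47.1, -42.8, 0], [47.1, -42.8, 0], [47.1, -42.8, 0], [47.1, -42.8, 0], [47.1, -42.8, 0], [57.8, -76, 0], [57.8, -76, 0], [57.8, -76, 0], [57.8, -76, 0], [57.8, -76, 0], [57.8, -76, 0]], roll=[0, 0, 0, 0, 0, 0, 0.1, 0.2, 0.3, 0.4, 0.466, 0.466, 0.466, 0.466, 0.466, 0.466, 0.466, 0.466, 0.466, 0.466], gripper=8.7)

```text
time: 2.1
position: [0.4818, 0.2987, 0.2224]
tool_rot: [3.141, -0.042, 0.0]
ft_force: [0.8, 0.2, 0.5]
grip_width: 1.0
grip_force: 0.0
```

Call:
move_arm(slide=[[-0.6, -4.4, 0], [-0.6, -4.4, 0], [-0.6, -4.4, 0], [-0.6, -4.4, 0]], roll=[0, 0, 0, 0])

```text
time: 2.5
position: [0.4781, 0.3398, 0.222]
tool_rot: [3.14, -0.044, -0.001]
ft_force: [0.8, -0.4, -0.7]
grip_width: 0.997
grip_force: 0.0
```

```bash
python3 - <<'E'
from h import *
s=monitor.get_state();im,c=snap('wrist','w1'); print(s['position'],s['tool_rot'],-np.array(c['R']).T@np.array(c['t']))
E
```

```text
[0.47806567 0.33978375 0.22197807] [ 3.13976017e+00 -4.37917929e-02 -5.90649937e-04] [0.5528115  0.33722156 0.38351248]
```

View pics/w1.png

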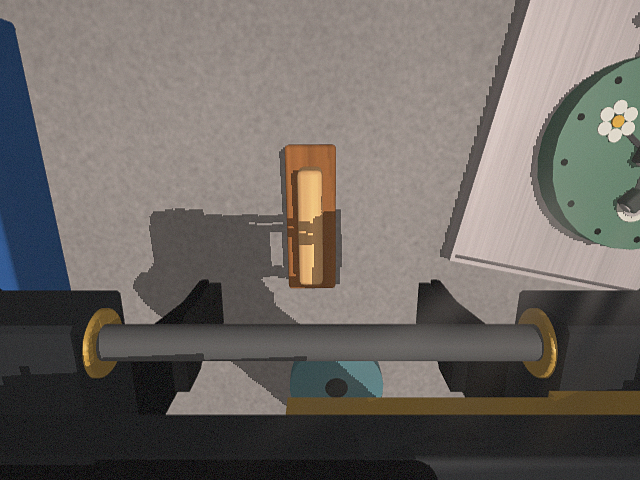

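The wrist view shows the brush ridge spanning about (298–323, 168–285), centred near (311,227). The brush is clear all round.

```bash
python3 - <<'E'
from h import *
c=np.load('pics/w1.npz')
print(ray(c,[(311,168.5),(311.5,285),(298,227),(323.5,227)],.076)); print(ray(c,[(285,146),(336,146),(337,287),(288,287)],.04), ray(c,(618.5,121.5),.033))
E
```

```text
[[0.52353939 0.34421243 0.076     ]
 [0.42740429 0.34698364 0.076     ]
 [0.47754749 0.35615568 0.076     ]
 [0.47698431 0.3357393  0.076     ]]
[[0.53951607 0.36639422 0.04      ]
 [0.53833491 0.32326314 0.04      ]
 [0.41005651 0.32436873 0.04      ]
 [0.4113267  0.37014451 0.04      ]] [[0.55173192 0.08263462 0.033     ]]
```

Call:
move_arm(slide=[[-0.3, -0.6, 4], [-0.3, -0.6, 8], [-0.3, -0.6, 12], [-0.3, -0.6, 15], [-0.3, -0.6, 17], [-0.3, -0.6, 17.8], [-0.3, -0.6, 17.8]], roll=[0, 0, 0, 0, 0, 0, 0])

```text
time: 3.25
position: [0.4749, 0.3457, 0.0437]
tool_rot: [3.14, -0.044, -0.002]
ft_force: [0.4, -0.5, 0.2]
grip_width: 0.999
grip_force: 0.0
```

Call:
move_arm(slide=[[0, 0, 0], [0, 0, 0], [0, 0, 0], [0, 0, 0], [0, 0, 0], [0, 0, 0], [0, 0, 0], [0, 0, 0]], roll=[0, 0, 0, 0, 0, 0, 0, 0], gripper=0, squeeze=45)

```text
time: 4.05
position: [0.4747, 0.3474, 0.0445]
tool_rot: [3.141, -0.041, -0.0]
ft_force: [0.2, 0.4, -0.3]
grip_width: 0.354
grip_force: 0.0
```

Call:
move_arm(slide=[[0, 0, 0], [0, 0, 0], [0, 0, 0], [0, 0, 0], [0, 0, 0], [0, 0, 0], [0, 0, 0]], roll=[0, 0, 0, 0, 0, 0, 0])

```text
time: 4.75
position: [0.4746, 0.3474, 0.0445]
tool_rot: [3.141, -0.041, -0.0]
ft_force: [0.4, 0.2, -1.2]
grip_width: 0.222
grip_force: 45.0
```

Call:
move_arm(slide=[[0, 0, -2], [0, 0, -5], [0, 0, -8], [1.5, 5, -8], [3, 9.5, -8], [4.5, 14, -8], [5.5, 18, -8], [6.2, 21, -8], [6.4, 21.9, -8], [6.4, 21.9, -8], [6.4, 21.9, -6], [6.4, 21.9, -4.5], [6.4, 21.9, -4.5]], roll=[0, 0, 0, 0.05, 0.1, 0.15, 0.194, 0.194, 0.194, 0.194, 0.194, 0.194, 0.194])

```text
time: 6.05
position: [0.5303, 0.1282, 0.087]
tool_rot: [3.123, -0.34, -0.008]
ft_force: [-0.8, 0.0, -1.2]
grip_width: 0.228
grip_force: 45.0
```

```bash
python3 - <<'E'
from h import *
s=monitor.get_state();print(s['position'],s['tool_rot'],s['grip_width'])
im,c=snap('side','s2'); im2,c=snap('top','t2')
A=cv2.imread('pics/s2.png')[200:330,200:360];B=cv2.imread('pics/t2.png')[150:305,225:365]
r=lambda a:cv2.resize(a,(400,int(400*a.shape[0]/a.shape[1])))
A,B=r(A),r(B);h=min(len(A),len(B));cv2.imwrite('pics/z3.png',np.hstack([A[:h],B[:h]]))
E
```

```text
[0.53033478 0.12818439 0.08701965] [ 3.12253014 -0.34049963 -0.00814681] 0.22842050034266995
```

View pics/z3.png

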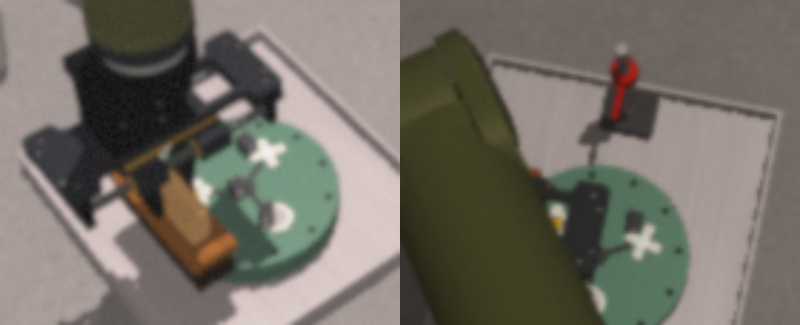

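z3 shows the brush held upright at the mould's left edge, with all three chunks on its −y side. The pointer is undisturbed.

Call:
move_arm(slide=[[0.2, 0, 0.4], [0.2, 0, 0.7], [0.2, 0, 0.7], [0.2, 0, 0.7]], roll=[0, 0, 0, 0])

```text
time: 6.55
position: [0.5349, 0.1263, 0.0826]
tool_rot: [3.122, -0.345, 0.0]
ft_force: [0.2, 0.4, -1.1]
grip_width: 0.223
grip_force: 45.0
```

Call:
move_arm(slide=[[0, 0, 0.3], [0, 0.5, 0.35], [0, 1.5, 0.35], [0, 2.5, 0.35], [0, 3.5, 0.35], [0, 4.5, 0.35], [0, 5.5, 0.35], [0, 6.5, 0.35], [0, 7.5, 0.35], [0, 8.5, 0.35], [0, 9.5, 0.35], [0, 10.5, 0.35], [0, 11.5, 0.35], [0, 12.5, 0.35], [0, 13.5, 0.35], [0, 14.3, 0.35], [0, 15.1, 0.35], [0, 15.9, 0.35], [0, 16.7, 0.35], [0, 16.7, 0.35]], roll=[0, 0, 0, 0, 0, 0, 0, 0, 0, 0, 0, 0, 0, 0, 0, 0, 0, 0, 0, 0])

```text
time: 8.55
position: [0.4981, -0.0382, 0.0789]
tool_rot: [3.121, -0.348, -0.0]
ft_force: [0.1, -0.3, -1.6]
grip_width: 0.226
grip_force: 45.0
```

Call:
move_arm(slide=[[0, 0, -2], [0, 0, -5], [0, 0, -6], [-1.4, -5, -6], [-2.8, -10, -6], [-4.2, -14.5, -6], [-5.6, -19, -6], [-7, -24, -6], [-8.4, -29, -6], [-9.8, -34, -6], [-10.8, -37.1, -6], [-10.8, -37.1, -6], [-10.8, -37.1, -6]], roll=[0, 0, 0, 0, 0, 0, 0, 0, 0, 0, 0, 0, 0])

```text
time: 9.85
position: [0.4728, 0.3504, 0.1381]
tool_rot: [3.123, -0.34, -0.002]
ft_force: [0.8, -0.5, -0.9]
grip_width: 0.226
grip_force: 45.0
```

```bash
python3 - <<'E'
from h import *
im,c=snap('side','s3'); im2,c=snap('top','t3')
A=cv2.imread('pics/s3.png')[200:340,200:390];B=cv2.imread('pics/t3.png')[150:305,225:365]
r=lambda a:cv2.resize(a,(400,int(400*a.shape[0]/a.shape[1])))
A,B=r(A),r(B);h=min(len(A),len(B));cv2.imwrite('pics/z4.png',np.hstack([A[:h],B[:h]]))
E
```

```text
(no output)
```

View pics/z4.png

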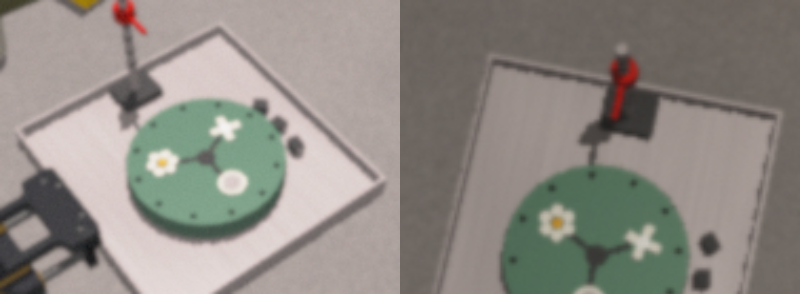

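z4 shows the mould clean, with all three chunks on the tray floor along its −y edge. The pointer is intact. Next I set the brush down.

Call:
move_arm(slide=[[0, 0, 3], [0, 0, 6], [0, 0, 8], [0, 0, 9], [0, 0, 9.3], [0, 0, 9.3], [0, 0, 9.3]], roll=[0, 0, 0, 0, 0, 0, 0])

```text
time: 10.65
position: [0.475, 0.3494, 0.0473]
tool_rot: [-3.121, 0.346, -0.003]
ft_force: [0.4, -0.5, -1.4]
grip_width: 0.219
grip_force: 45.0
```

Call:
move_arm(slide=[[0, 0, 0.15], [0, 0, 0.25], [0, 0, 0.3], [0, 0, 0.3]], roll=[0, 0, 0, 0])

```text
time: 11.05
position: [0.4746, 0.3494, 0.0444]
tool_rot: [-3.122, 0.345, -0.002]
ft_force: [-1.0, -1.5, 6.2]
grip_width: 0.224
grip_force: 45.0
```

Call:
move_arm(slide=[[0, 0, 0], [0, 0, 0], [0, 0, 0], [0, 0, 0], [0, 0, 0], [0, 0, 0], [0, 0, 0], [0, 0, 0], [0, 0, -1], [0, 0, -4], [0, 0, -8], [0, 0, -12], [0, 0, -16], [0, 0, -19], [0, 0, -19]], roll=[0, 0, 0, 0, 0, 0, 0, 0, 0, 0, 0, 0, 0, 0, 0], gripper=8.7)

```text
time: 12.55
position: [0.4759, 0.3512, 0.2392]
tool_rot: [-3.117, 0.344, -0.012]
ft_force: [1.4, 0.8, -1.0]
grip_width: 0.999
grip_force: 0.0
```

Call:
move_arm(slide=[[15, 69.5, 0], [15, 69.5, 0], [15, 69.5, 0], [15, 69.5, 0], [15, 69.5, 0], [15, 69.5, 0], [15, 69.5, 0], [15, 69.5, 0], [15, 69.5, 0], [15, 69.5, 0], [15, 69.5, 0], [15, 69.5, 0], [15, 69.5, 0], [15, 69.5, 0], [15, 69.5, 0], [15, 69.5, 0], [15, 69.5, 0], [15, 69.5, 0]], roll=[0.075, 0.075, 0.075, 0.075, 0.075, 0.075, 0.075, 0.075, 0.075, 0.075, 0.075, 0.075, 0.075, 0.075, 0.075, 0.075, 0.075, 0.075])

```text
time: 14.35
position: [0.4696, -0.3594, 0.2331]
tool_rot: [-3.107, 0.456, -0.0]
ft_force: [0.1, -0.0, 0.5]
grip_width: 1.0
grip_force: 0.0
```

```bash
python3 - <<'E'
from h import *
s=monitor.get_state();im,c=snap('wrist','w4'); print(s['position'],s['tool_rot'])
snap('top','t4')
B=cv2.imread('pics/t4.png')[220:300,150:210]; A=cv2.imread('pics/w4.png'); B=cv2.resize(B,(160,213)); o=np.zeros((480,800,3),np.uint8); o[:,:640]=A;o[:213,640:]=B; cv2.imwrite('pics/z5.png',o)
E
```

```text
[ 0.46955092 -0.35938517  0.23311695] [-3.10717884e+00  4.56478799e-01 -2.59709414e-04]
```

View pics/z5.png

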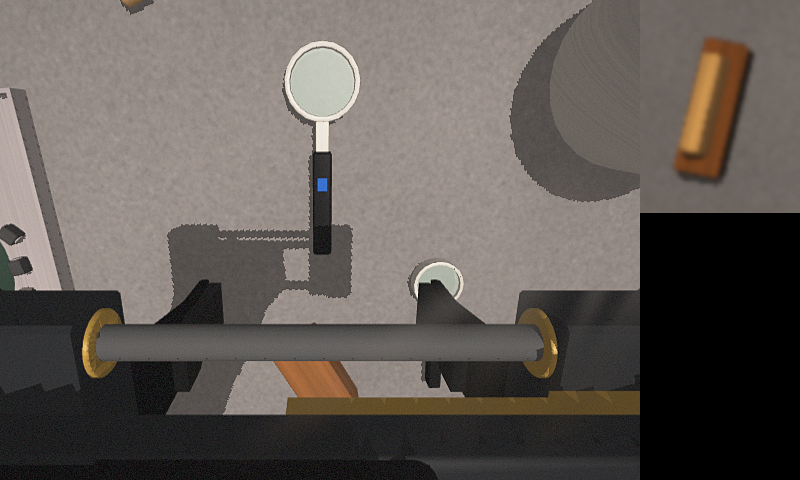

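The wrist view shows the loupe ring centred at (322.5,81), with the handle from (322,152) to (322,253). The small look-alike is at (437,283) and a tall cup is on the right. The inset shows the brush standing upright on the bench.

```bash
python3 - <<'E'
from h import *
c=np.load('pics/w4.npz')
print('ring',ray(c,(322.5,81.5),.022)); print('h',ray(c,[(322,152),(322,253),(313,200),(331,200),(322,184.5)],.024)); print('cup',ray(c,(553,125),0.0),ray(c,(511,115),0.0),'small',ray(c,[(410,282),(437,283)],.015))
E
```

```text
ring [[ 0.57879371 -0.39521182  0.022     ]]
h [[ 0.52093474 -0.37751913  0.024     ]
 [ 0.42788703 -0.3498197   0.024     ]
 [ 0.48079134 -0.35667276  0.024     ]
 [ 0.47590191 -0.37300867  0.024     ]
 [ 0.49240697 -0.36902668  0.024     ]]
cup [[ 0.48037409 -0.5963851   0.        ]] [[ 0.50100515 -0.5593488   0.        ]] small [[ 0.36922073 -0.42685088  0.015     ]
 [ 0.36018866 -0.45321825  0.015     ]]
```

Call:
move_arm(slide=[[2.9, 0.3, 5], [2.9, 0.3, 10], [2.9, 0.3, 14], [2.9, 0.3, 18], [2.9, 0.3, 20.5], [2.9, 0.3, 22], [2.9, 0.3, 22.6], [2.9, 0.3, 22.6], [2.9, 0.3, 22.6], [2.9, 0.3, 22.6]], roll=[0, 0, 0, 0, 0, 0, 0, 0, 0, 0], gripper=5)

```text
time: 15.45
position: [0.4966, -0.3741, 0.0089]
tool_rot: [3.106, -0.462, 0.004]
ft_force: [0.1, -0.7, 0.9]
grip_width: 0.574
grip_force: 0.0
```

Call:
move_arm(slide=[[0, -0.3, 0.3], [0, -0.3, 0.5], [0, -0.3, 0.5]], roll=[0, 0, 0])

```text
time: 15.75
position: [0.4963, -0.3701, 0.0019]
tool_rot: [-3.107, 0.461, 0.001]
ft_force: [-0.0, -0.7, -0.6]
grip_width: 0.573
grip_force: 0.0
```

Call:
move_arm(slide=[[0, 0, 0], [0, 0, 0], [0, 0, 0], [0, 0, 0], [0, 0, 0], [0, 0, 0], [0, 0, 0], [0, 0, 0], [0, 0, 0], [0, 0, 0]], roll=[0, 0, 0, 0, 0, 0, 0, 0, 0, 0], gripper=0, squeeze=58)

```text
time: 16.75
position: [0.4964, -0.3703, 0.0021]
tool_rot: [-3.107, 0.462, -0.0]
ft_force: [-0.1, 0.5, 0.3]
grip_width: 0.2
grip_force: 58.0
```

Call:
move_arm(slide=[[0, 0, -1], [0, 0, -3], [0, 0, -6], [0, 0, -10], [0, 0, -14], [0, 0, -18], [0, 0, -21], [0, 0, -23], [0, 0, -24], [0, 0, -24], [-0.7, -2, -24], [-1.8, -5, -24], [-2.9, -8, -24], [-4, -11, -24], [-5.1, -14, -24], [-6.2, -17, -24], [-7.3, -20, -24], [-8.4, -23, -24], [-9.5, -26, -24], [-10.6, -29, -24]], roll=[0, 0, 0, 0, 0, 0, 0, 0, 0, 0, 0, 0, 0, 0, 0, 0, 0, 0, 0, 0])

```text
time: 18.75
position: [0.478, -0.0608, 0.2402]
tool_rot: [3.107, -0.462, -0.005]
ft_force: [0.5, 0.1, -2.8]
grip_width: 0.201
grip_force: 58.0
```

Call:
move_arm(slide=[[-1.1, -3, 0], [-2.2, -6, 0], [-3.3, -9, 0], [-4.4, -12, 0], [-5.3, -14.5, 0], [-5.8, -15.8, 0], [-5.9, -16, 0], [-5.9, -16, 0], [-5.9, -16, 0]], roll=[0, 0, 0, 0, 0, 0, 0, 0, 0])

```text
time: 19.65
position: [0.4696, 0.1062, 0.2416]
tool_rot: [3.106, -0.466, -0.001]
ft_force: [0.7, -0.3, -1.9]
grip_width: 0.202
grip_force: 58.0
```

```bash
python3 - <<'E'
from h import *
s=monitor.get_state();im,c=snap('wrist','w6'); print(s['position'],s['tool_rot'])
snap('side','s6');snap('top','t6')
E
```

```text
[0.46957283 0.10620617 0.24160947] [ 3.10584111e+00 -4.65860118e-01 -8.53891941e-04]
```

View pics/w6.png

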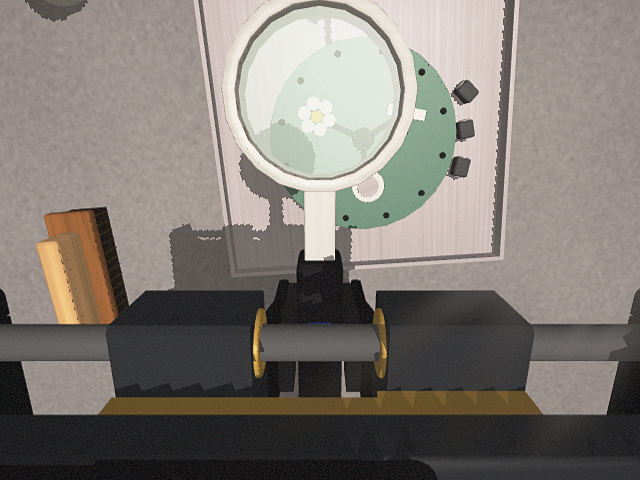

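w6 shows the loupe held level, ring centred near (319,95), with the flower visible through the lens at (317,117). The tray and chunks are fine.

```bash
cat > m3.py <<'E'
from m2 import *
print('====')
W=cv2.imread('pics/w6.png');cw=np.load('pics/w6.npz')
p=np.array([.4696,.1062,.2416]);yw=2*np.arctan2(-.466,3.106);tx=np.array([np.cos(yw),np.sin(yw),0])
L=p+.0861*tx+[0,0,.01]; print('lens pred',L,proj(cw,L))
hsv=cv2.cvtColor(W,cv2.COLOR_BGR2HSV)
m=cv2.inRange(W,(170,180,190),(255,255,255)); print('mask box',cv2.boundingRect(max(cv2.findContours(m[:, :430],0,2)[0],key=cv2.contourArea)))
k=np.arange(48)*2*np.pi/48;ty=np.array([tx[1],-tx[0],0])
for r,z in((.034,.01),(.034,-.01)):
  P=proj(cw,L+r*(np.cos(k)[:,None]*tx+np.sin(k)[:,None]*ty)+[0,0,z]);print('pred ring',P.min(0),P.max(0))
print('flower',ray(cw,(317,117),.033),proj(cw,(.552,.083,.033)))
tip=np.array([.6176,.026,.1345])
for dx,dy in((0,0),(-.02,0),(0,.06),(0,.12),(-.02,.12),(-.05,.12),(-.05,.18)): print(dx,dy,proj(cw,tip-[dx,dy,0]))
# height from each cam with known xy
for c,uv in((ct,(300.5,191.8)),(cs,(269.3,216.))):
  zs=np.linspace(.1,.165,66);q=proj(c,np.c_[np.tile(tip[:2],(66,1)),zs]);d=np.hypot(*(q-uv).T);i=d.argmin();print(zs[i],d[i])
E
python3 m3.py | sed -n '/====/,$p'
```

```text
====
lens pred [0.55190917 0.0809332  0.2516    ] [[317.88648499  96.49401432]]
mask box (239, 6, 162, 172)
pred ring [216.7813884  -21.18249748] [418.75009652 194.4926756 ]
pred ring [229.77587478  -1.04006808] [406.14211758 186.64960438]
flower [[0.55122685 0.0827228  0.033     ]] [[316.44886354 116.22873016]]
0 0 [[374.6358346  -29.56853491]]
-0.02 0 [[365.77397999 -67.53584416]]
0 0.06 [[474.73766565 -64.36626774]]
0 0.12 [[ 579.09617162 -100.64372011]]
-0.02 0.12 [[ 574.72219642 -141.95822629]]
-0.05 0.12 [[ 567.75575316 -207.75996276]]
-0.05 0.18 [[ 683.2716296  -250.48111377]]
0.14100000000000001 0.9968452097631079
0.137 0.8376502323693609
```

Call:
move_arm(slide=[[1, -2.5, 0], [2.5, -6, 0], [4, -10, 0], [5.5, -13, 0], [6.1, -14.4, 0], [6.1, -14.4, 0], [6.1, -14.4, 0]], roll=[0, 0, 0, 0, 0, 0, 0])

```text
time: 20.5
position: [0.5696, 0.2272, 0.2415]
tool_rot: [3.106, -0.463, -0.002]
ft_force: [-0.5, -1.1, -1.6]
grip_width: 0.199
grip_force: 58.0
```

```bash
cat > red.py <<'E'
from h import *
import sys
f=sys.argv[1]; im,c=snap('wrist',f); s=monitor.get_state(); print(s['position'],s['time'])
h=cv2.cvtColor(im,cv2.COLOR_RGB2HSV); m=cv2.inRange(h,(0,130,60),(8,255,255))|cv2.inRange(h,(172,130,60),(180,255,255))
k=sorted(cv2.findContours(m,0,2)[0],key=cv2.contourArea)[::-1][:3]
print([(cv2.contourArea(q),cv2.boundingRect(q)) for q in k], proj(c,(.6176,.026,.1345)))
q=k[0][:,0]; print(cv2.approxPolyDP(k[0],2,True)[:,0].tolist())
E
python3 red.py v1
```

```text
[0.56951362 0.22677965 0.24173836] 20.55
[(1502.5, (585, 0, 55, 78)), (0.0, (222, 286, 1, 1)), (0.0, (249, 288, 1, 1))] [[600.23490176  80.04836687]]
[[639, 1], [624, 8], [618, 6], [615, 0], [587, 2], [586, 17], [594, 25], [605, 27], [600, 68], [602, 77], [610, 73], [616, 22], [631, 16], [639, 8]]
```

Call:
move_arm(slide=[[1, 2.5, 0], [2, 6, 0], [3, 10, 0], [4, 14, 0], [5, 17, 0], [6, 20, 0], [7, 23, 0], [7.3, 24, 0], [7.3, 24, 0], [7.3, 24, 0]], roll=[0, 0, 0, 0, 0, 0, 0, 0, 0, 0])

```text
time: 21.55
position: [0.5693, -0.0215, 0.2424]
tool_rot: [-3.107, 0.461, -0.0]
ft_force: [-0.8, 1.0, -1.5]
grip_width: 0.197
grip_force: 58.0
```

```bash
python3 red.py v2
python3 - <<'E'
from h import *
a=[cv2.resize(cv2.imread(f'pics/{f}.png')[:300],(400,188)) for f in('v1','v2')]
cv2.imwrite('pics/z7.png',np.hstack(a))
E
```

```text
[ 0.56945006 -0.02072019  0.24231557] 21.6
[(770.5, (205, 109, 31, 84)), (0.0, (26, 385, 1, 1))] [[232.02391195 193.20869265]]
[[217, 109], [209, 112], [205, 118], [224, 121], [228, 127], [227, 133], [222, 137], [206, 139], [221, 147], [226, 188], [231, 192], [234, 190], [229, 146], [235, 142], [225, 120], [224, 111]]
```

```bash
python3 - <<'E'
from h import *
c=[np.load(f'pics/{f}.npz') for f in('v1','v2')];P=[k['mtx']@np.c_[k['R'],k['t']] for k in c]
for a,b in(((605,73),(230,189)),((605.5,75),(230.5,191)),((603,73),(231,189))):
    X=cv2.triangulatePoints(P[0],P[1],np.array(a,float),np.array(b,float));X=(X[:3]/X[3])[:,0];print(X,proj(c[0],X)-a,proj(c[1],X)-b)
E
```

```text
[0.6211108  0.02530094 0.1383784 ] [[0.05034378 0.16348289]] [[-0.04623568 -0.15095948]]
[0.61982488 0.02535331 0.13873587] [[0.07586539 0.24634327]] [[-0.0696768  -0.22748213]]
[0.62105054 0.02513936 0.13645525] [[0.1845868 0.5944849]] [[-0.16967602 -0.54938773]]
```

View pics/z7.png

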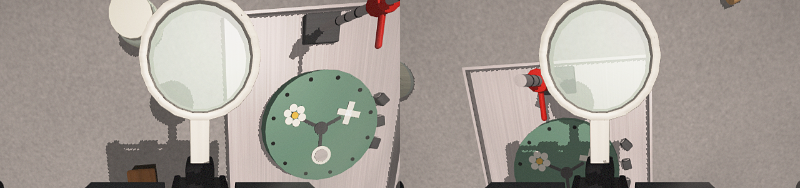

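z7 shows the pointer tip clearly in both wrist views, at v1 (605,73) and v2 (230,189). The flower is visible in both as well, so I can use it to check for height bias.

```bash
python3 - <<'E'
from h import *
c=[np.load(f'pics/{f}.npz') for f in('v1','v2')];P=[k['mtx']@np.c_[k['R'],k['t']] for k in c]
uv=[]
for f,(x,y) in(('v1',(470,184)),('v2',(223,257))):
    im=cv2.imread(f'pics/{f}.png');h=cv2.cvtColor(im,cv2.COLOR_BGR2HSV);m=cv2.inRange(h,(14,90,60),(32,255,255))
    q=np.zeros_like(m);q[y-20:y+20,x-20:x+20]=m[y-20:y+20,x-20:x+20];M=cv2.moments(q,True);uv.append(np.array([M['m10'],M['m01']])/M['m00'])
X=cv2.triangulatePoints(P[0],P[1],*uv);X=(X[:3]/X[3])[:,0];print(uv,X,proj(c[0],X)-uv[0],[ray(k,u,.033)for k,u in zip(c,uv)])
E
```

```text
[array([471.3627451, 183.7745098]), array([222.72093023, 256.91860465])] [0.55210913 0.08319341 0.03289391] [[0.00204812 0.00700387]] [array([[0.5521417 , 0.08322888, 0.033     ]]), array([[0.55212746, 0.08315764, 0.033     ]])]
```

Call:
move_arm(slide=[[-2, -1.5, 0], [-5, -3.5, 0], [-8, -5.7, 0], [-11, -7.8, 0], [-13, -9.2, 0], [-13.3, -9.5, 0], [-13.3, -9.5, 2], [-13.3, -9.5, 5], [-13.3, -9.5, 8], [-13.3, -9.5, 10], [-13.3, -9.5, 11.1], [-13.3, -9.5, 11.4], [-13.3, -9.5, 11.4], [-13.3, -9.5, 11.4], [-13.3, -9.5, 11.4]], roll=[0, 0, 0, 0, 0, 0, 0, 0, 0, 0, 0, 0, 0, 0, 0])

```text
time: 23.1
position: [0.471, 0.1071, 0.1292]
tool_rot: [-3.107, 0.462, -0.003]
ft_force: [0.5, -0.2, -1.3]
grip_width: 0.204
grip_force: 58.0
```

```bash
python3 - <<'E'
from h import *
im,c=snap('wrist','f1');s=monitor.get_state();p=s['position'];print(p,s['tool_rot'],s['qd'])
X=Ro.from_rotvec(s['tool_rot']).as_matrix();L=p+X@[.0861,0,-.0099];print('lens',L,'err',L-[.5521,.0832,.138])
print('tilt',X[:,2],'move tool',X.T@([.5521,.0832,.138]-L)*100)
h=cv2.cvtColor(im,cv2.COLOR_RGB2HSV);q=cv2.inRange(h,(14,80,60),(32,255,255));q[250:]=0;M=cv2.moments(q,True)
if M['m00']:
  u=np.array([M['m10'],M['m01']])/M['m00'];print(M['m00'],u,ray(c,u,.033))
# ring inner glass: gradient circle vs predicted centre
k=np.arange(60)*np.pi/30
for r,z in((.034,.010),(.034,-.01)):
  P=proj(c,L+(X@np.c_[r*np.cos(k),r*np.sin(k),-z*np.ones(60)].T).T);print(P.min(0),P.max(0))
g=im.astype(int).min(2); b=cv2.inRange(im,(165,160,150),(255,255,255)); row=int(proj(c,L)[0,1]); xs=np.where(b[row,150:480])[0]+150; print(row,xs.min(),xs.max(),g[row,205:250].tolist(),g[row,395:435].tolist())
T0=cv2.imread('pics/top0.png').astype(int)
snap('top','t7');snap('side','s7')
S0=cv2.imread('pics/side0.png').astype(int);d=[cv2.absdiff(cv2.imread(a),cv2.imread(b_)).max(2)[y0:y1,x0:x1].max() for a,b_,(x0,y0,x1,y1) in(('pics/top0.png','pics/t7.png',(293,165,312,195)),('pics/side0.png','pics/s7.png',(250,180,275,225)))];print('gauge diff',d)
E
```

```text
[0.47083225 0.10703724 0.12902309] [-3.10710991e+00  4.62033759e-01 -2.93422697e-03] [ 0.00029835  0.00169298 -0.00139383  0.00645776  0.00080497  0.00012439
 -0.00051687]
lens [0.55318798 0.08198433 0.13907817] err [ 0.00108798 -0.00121567  0.00107817]
tilt [ 1.89440952e-03  3.82870759e-05 -9.99998205e-01] move tool [-0.13965723 -0.08458669  0.10761512]
13.0 [  5.         245.92307692] [[0.53141481 0.31205592 0.033     ]]
[217.14716956 -20.35562083] [418.88737224 194.72374953]
[230.15700627  -0.33242624] [406.307168   186.89796292]
96 163 457 [189, 190, 191, 192, 187, 188, 188, 191, 195, 193, 194, 190, 190, 182, 189, 192, 195, 159, 198, 200, 197, 203, 213, 218, 223, 229, 231, 226, 226, 231, 148, 122, 121, 109, 165, 200, 192, 193, 192, 189, 212, 227, 225, 224, 224] [205, 209, 211, 210, 218, 90, 94, 97, 105, 191, 219, 217, 224, 225, 220, 221, 220, 221, 219, 218, 218, 148, 135, 140, 140, 142, 87, 225, 245, 236, 237, 239, 235, 216, 215, 187, 96, 157, 120, 125]
gauge diff [np.uint8(11), np.uint8(147)]
```

Call:
move_arm(slide=[[-0.1, -0.1, 0.1], [-0.1, -0.1, 0.1], [-0.1, -0.1, 0.1], [-0.1, -0.1, 0.1], [-0.1, -0.1, 0.1], [-0.1, -0.1, 0.1], [-0.1, -0.1, 0.1], [-0.1, -0.1, 0.1]], roll=[0, 0, 0, 0, 0, 0, 0, 0])

```text
time: 24.05
position: [0.4694, 0.1081, 0.127]
tool_rot: [3.107, -0.462, 0.0]
ft_force: [0.9, 1.1, -2.0]
grip_width: 0.203
grip_force: 58.0
```

```bash
python3 - <<'E'
from h import *
im,c=snap('wrist','f2');s=monitor.get_state();p=s['position']
X=Ro.from_rotvec(s['tool_rot']).as_matrix();L=p+X@[.0861,0,-.0099];print('err',L-[.5521,.0832,.138],abs(s['qd']).max(),s['grip_force'])
for n in('side0','s7','top0','t7'):
    h=cv2.cvtColor(cv2.imread(f'pics/{n}.png'),cv2.COLOR_BGR2HSV);m=cv2.inRange(h,(0,130,70),(6,255,255))|cv2.inRange(h,(172,130,70),(180,255,255))
    x0,y0,x1,y1=(285,160,320,200) if n[0]=='t' else (245,190,280,225)
    print(n,cv2.boundingRect(m[y0:y1,x0:x1]),(m[y0:y1,x0:x1]>0).sum())
# flower petals seen through the lens: bright pixels near predicted place
u=proj(c,(.5521,.0832,.033))[0];print(u,cv2.cvtColor(im,cv2.COLOR_RGB2HSV)[int(u[1]),int(u[0])-12:int(u[0])+13:3].tolist())
E
```

```text
err [-0.0002928  -0.00010321 -0.00105306] 0.001626183357764219 57.99702758900821
side0 (9, 10, 15, 16) 96
s7 (9, 10, 10, 12) 82
top0 (14, 11, 9, 21) 92
t7 (14, 11, 10, 21) 98
[318.25591407 109.41796824] [[42, 11, 222], [48, 20, 215], [27, 42, 221], [27, 40, 218], [25, 44, 222], [28, 43, 220], [27, 43, 221], [66, 17, 205], [34, 9, 224]]
```

```bash
python3 -c "
from bench import workorder; print(workorder.close_job())"
```

```text
the job is handed in; nothing more can be done
None
```

I swept all three chunks into the tray, stood the brush bristles down on the bench outside it, and handed the job in holding the loupe level over the flower: lens within about 0.5 mm of centre by my measurements, and at 137 mm against a pointer I measured at 136.5–139 mm.

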